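# Hang the pulley guard gate and spin the pulley

### The job

Take the loose guard gate out of its wooden rack and hang it on the green drive unit, lowering it by hand until both knuckles sit fully down on their two pins, closed across the open front, and let go. Then give the pulley's knob a brisk push and let it coast freely, to check that it turns without rubbing on the gate. Leave the tin, jar, oil bottle and wrench where they are, keep the gate upright, and leave the gate hung and closed.

Things in the scene. Friction and masses are not known exactly. Their poses are not given: they have to be found in the camera images.
- gate_handle (a point): Centre of the black handle block on top of the loose gate: 50 mm long (gate y), 16 mm thick (gate x), 32 mm tall. Gate axes: x normal to the panel, y along it towards the knuckles, z up. The gate starts upright in the rack's slot; its lower edge is 136 mm below this point, its mass 0.3 to 0.55 kg.
- gate_edge (a point): Middle of the gate's free upright edge, 90 mm from the handle's centre line along the gate's -y and 60 mm above its lower edge. The gate is a ribbed sheet-metal panel 180 mm wide, 120 mm tall, 8 mm thick (12 mm at its edge frame).
- knuckle_low (a point): Centre of the lower end of the lower knuckle's bore, 132 mm below gate_handle and 105 mm from it along the gate's +y. Both knuckles are upright steel tubes, 21 mm outside, 13 mm bore, 22 mm tall, open at both ends.
- knuckle_up (a point): Centre of the lower end of the upper knuckle's bore, 85 mm above knuckle_low on the same axis.
- drive: Fixed green drive unit: base 250 x 290 x 12 mm (x, y, z), origin under its centre, x from its open front (-x) to its back, z up. Fixed sheets at the back (x +120 mm, 140 mm tall) and sides (y +-128 mm, 117 mm tall, x from -47 to 123 mm); top open. Hinge post at (-100, 135) mm, 20 x 18 mm, 125 mm tall.
- closed_mark (a point): Where gate_edge lies when the gate is hung and closed: (-100, -90, 78) mm on the unit. The gate's axes are then parallel to the unit's, its handle centre at (-100, 0, 154) mm, its lower edge 18 mm above the table. A stop post 62 mm tall stands behind it at (-86, -75) mm, 14 x 16 mm, 3 mm clear of the panel.
- pin_low (a point): Root of the lower hinge pin, at (-100, 105, 22) mm on the unit: a steel pin 10 mm in diameter, 24 mm tall, tapered at the tip, pointing up from an 8 mm thick bracket on the hinge post. The lower knuckle's lower end rests here.
- pin_up (a point): Root of the upper pin (same shape), 85 mm above pin_low. Its bracket, 20 mm wide, blocks the lower knuckle from straight above: bring the gate in level from the unit's front, 26 to 54 mm above its hung height, so that the lower knuckle passes between the lower pin's tip and this bracket, then go down over both pins.
- pulley_axis (a point): Point on the pulley's upright axis, level with its top face, at (10, 0, 110) mm on the unit. The pulley is a dark steel disc 140 mm in diameter, 25 mm thick; a shaft end 18 mm in diameter stands 12 mm above its top face.
- pulley_knob (a point): Middle of the upright black knob on the pulley's top: 20 mm in diameter, 50 mm tall (110 to 160 mm above the table), 45 mm from the axis. Pushed sideways (under 5 N) it turns the pulley, which coasts on for a few seconds after a brisk push.
- pulley (a joint): Angle of the pulley in rad, anticlockwise from above positive, no stops; it turns easily either way. At 0 the knob is on the unit's +x side.
- rack: Fixed wooden rack the gate starts in: base 110 x 165 x 12 mm, two cleats 130 mm long with a 14 mm slot between them along y; cleat tops 53 mm above the table. Origin under its centre.
- tin: Steel can, 60 mm in diameter, 110 mm tall, a bystander; origin at its underside.
- jar: Amber jar, 56 mm in diameter, 85 mm tall, a bystander; origin at its underside.
- oil: Yellow oil bottle, 60 mm in diameter, 180 mm tall, a bystander; origin at its underside.
- wrench: Steel wrench 160 mm long lying on the bench, a bystander.
Things that resemble listed ones, but are neither listed nor needed, are in the scene too. Leave any orange look-alike of the part that bears gate_handle alone.

How it is judged:
By the outcome, as a careful person would: the job done as asked, in the order asked, and still so for the second after the job is handed in, with the robot touching nothing.
It also fails if it takes over 58 s, if anything falls off the work surface, if the arm or the gripper's body presses on something with over 40 N, if the wrist force passes 120 N, or if a joint passes its speed limit or range.

### The arm

A 6-joint arm with a two-finger parallel gripper is mounted at the origin on the work surface. World frame = base frame: x ahead of the robot, y to its left, z up, the work surface at z = 0. Lengths are in mm, angles in degrees, forces in N, time in s.
With the tool pointing down it reaches from about 375 to 925 mm from the base axis. Payload 5.7 kg.
Tool frame: the origin (TCP) lies on the centre line of the jaws, within the pads' length; the fingertips stand 17 mm ahead of it and the grasp point (between the pads) lies 2 mm behind it; y points along the fingers, x is the direction in which the jaws open and shut, and the axes are right-handed (so a half turn about y gives the same grasp; the last joint's range is limited). The gripper opens to 85 mm and grips with 20 to 120 N. Pads are 22 mm wide; open, the fingers measure 114 mm over their backs; the gripper's body (76 mm by 85 mm) begins 54 mm behind the grasp point. The pads swing forward as they close: fully open they stand 13 mm farther back than shut.
Start: joints at [-72.714, 20.558, 86.54, -0, 72.909, -6.595], TCP at [242.884, -548.61, 248.267] pointing down, gripper open.
Joint ranges: [-170.27, 170.27], [-57.76, 135], [12.27, 136.19], [-55.21, 235.2], [11.17, 155.16], [-170.74, 170.74]. Speed limits (degrees/s): [136.94, 136.94, 180, 180, 180, 180].

### API

Orientations are given as [roll, pitch, yaw] about the fixed x, y, z axes, in that order (R = Rz(yaw) Ry(pitch) Rx(roll)).
In Python, from cell import env, viewer gives the robot as it stands. Calls block until the motion is done:
- env.reach(position, orientation): joint-space move of the TCP to a pose.
- env.movel(position, orientation=None, feed=150): straight line of the TCP; orientation=None keeps the orientation; feed is the mean speed in mm/s.
- env.move_joints(angles): joint-space move.
- env.open_jaws() and env.close(): open the fingers fully, or close them until they stop; the grip force is fixed at half the most.
- env.hold(seconds).
- env.inverse_kinematics(position, orientation): joint angles nearest the present ones, or None.
- env.state(): the state.
- viewer.capture(name): name is "scene" or "top" or "wrist"; returns a dict with "image" (420x560x3 uint8, red, green, blue), "vertical_fov" (degrees; the focal length in pixels is half the picture's height over the tangent of half this angle, whatever the lens; pixels are square), "cx", "cy" (the principal point, pixels), "R" (3x3) and "t" (3): a world point X has camera coordinates R X + t; the wrist camera has in their place "hand_eye" (4x4, takes a point from camera to tool coordinates, whose origin is the TCP and whose axes are the tool frame's). Camera axes: x right, y down, z forward; pixel columns grow to the right and rows downward; lengths in mm; the calibration is good to about 2 mm. A picture is of the moment at which its call begins: read the wrist's pose just before it. There is no depth.
A pose or a line that the arm cannot do raises env.PlanningError and nothing moves.
- env.finish_job(): hands the job in, once; it reports no verdict.
The state is a dict: "time": time; "joint_positions": joint angles; "joint_velocities": joint speeds; "tau": joint torques, N m; "eef_pos": TCP position; "eef_rot": TCP orientation; "wrist_force": force on the tool from outside, world axes, zero at the start; "moment": the same for the moment, N m; "finger_gap": finger opening in mm.
Only numpy, scipy, OpenCV 4.12 (cv2) and the standard library are available. Lean on these libraries where they do the work, as an engineer would, in place of code of your own. Each camera call takes 0.05 s, during which the arm holds its last target.

## Working session

There is one attempt and no reset: what is moved stays moved. The work goes in short steps, each a Python script; the robot and the scene stay as the last script left them, time stands still between calls to the robot, and variables do not carry over. Pictures are saved under pics/ and viewed, and the job is handed in when it is done.

```bash
ls; mkdir -p pics
python3 - <<'E'
from cell import env, viewer
import cv2, numpy as np
print(env.state())
for n in ["scene","top","wrist"]:
    c=viewer.capture(n)
    cv2.imwrite(f"pics/{n}0.png",c["image"][:,:,::-1])
    print(n,{k:v for k,v in c.items() if k!="image"})
E
```

```text
pics
{'time': 0.0, 'joint_positions': array([-7.27139207e+01,  2.05997774e+01,  8.65994746e+01,  9.07411284e-04,
        7.29077587e+01, -6.59548137e+00]), 'joint_velocities': array([ 0.00302813,  0.08727974,  0.02915015,  0.07768518, -0.0641388 ,
       -0.02219047]), 'tau': array([ 1.40877975e-03, -5.27608681e+01, -2.78614873e+01,  3.29977445e-05,
        1.32025880e-02,  1.92407259e-05]), 'eef_pos': array([ 242.70524165, -548.01106637,  247.43117039]), 'eef_rot': array([-89.98684778,   0.10620281, -66.11869463]), 'wrist_force': array([ 1.15667501,  0.19535576, -0.21525964]), 'moment': array([-0.00870862,  0.04747983,  0.01926986]), 'finger_gap': 85.49169996819921}
scene {'vertical_fov': 46.27168216192273, 'cx': 280.6500498574628, 'cy': 209.22385664888054, 'R': array([[-0.20888652,  0.97793008, -0.00437968],
       [ 0.70432564,  0.14733446, -0.69441914],
       [-0.67844809, -0.14813952, -0.71955742]]), 't': array([ 159.34113065, -279.81099196, 1838.64517772])}
top {'vertical_fov': 52.75982274847798, 'cx': 274.27719075886915, 'cy': 204.2091859125534, 'R': array([[ 0.00649484, -0.99995521, -0.00688391],
       [-0.99878873, -0.00615119, -0.04881841],
       [ 0.04877388,  0.00719263, -0.99878395]]), 't': array([ -63.78852883,  522.09076442, 1278.95366827])}
wrist {'vertical_fov': 68.18748064812522, 'cx': 277.7652559641124, 'cy': 206.63805971516305, 'hand_eye': array([[ 9.99999401e-01, -6.43092209e-04,  8.85165101e-04,
         3.25041588e-01],
       [-1.04461663e-03, -3.20599364e-01,  9.47214314e-01,
        -1.26618599e+02],
       [-3.25362776e-04, -9.47214672e-01, -3.20599844e-01,
         8.30579043e+01],
       [ 0.00000000e+00,  0.00000000e+00,  0.00000000e+00,
         1.00000000e+00]])}
```

View pics/scene0.png

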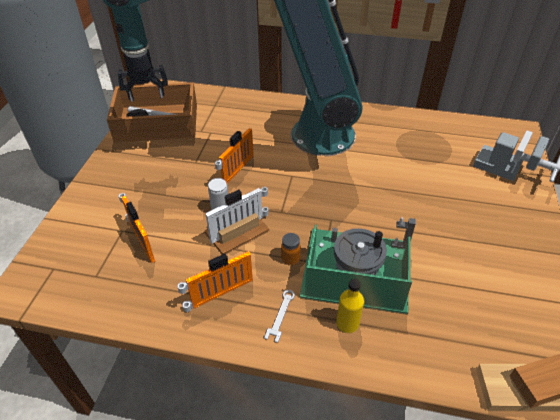

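View pics/top0.png

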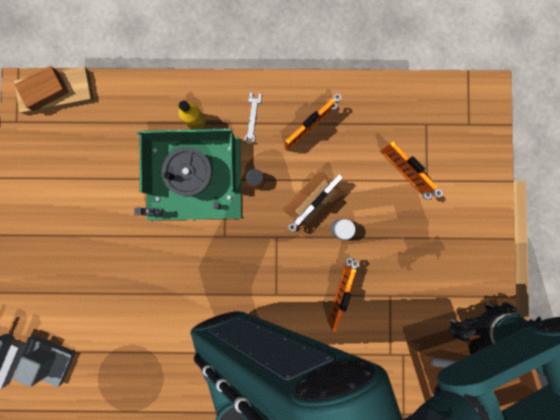

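View pics/wrist0.png

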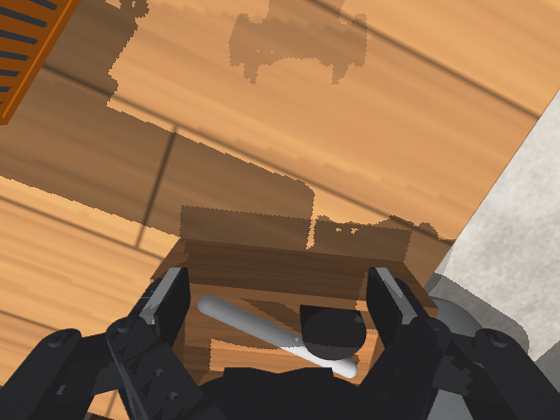

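```bash
cat > crop.py <<'E'
import cv2,sys
src,x0,y0,x1,y1,s,out=sys.argv[1:]
x0,y0,x1,y1,s=map(int,(x0,y0,x1,y1,s))
im=cv2.imread(src)[y0:y1,x0:x1]
im=cv2.resize(im,None,fx=s,fy=s,interpolation=cv2.INTER_CUBIC)
for x in range((x0+9)//10*10,x1,10):
    cv2.putText(im,str(x),((x-x0)*s,8),0,.3,(255,0,255),1); cv2.line(im,((x-x0)*s,10),((x-x0)*s,15),(255,0,255),1)
for y in range((y0+9)//10*10,y1,10):
    cv2.putText(im,str(y),(0,(y-y0)*s+4),0,.3,(255,0,255),1); cv2.line(im,(20,(y-y0)*s),(25,(y-y0)*s),(255,0,255),1)
cv2.imwrite(out,im)
E
python3 crop.py pics/top0.png 270 160 370 250 8 pics/t_gate.png
python3 crop.py pics/top0.png 130 120 260 225 6 pics/t_drive.png
python3 crop.py pics/scene0.png 195 170 285 260 7 pics/s_gate.png
python3 crop.py pics/scene0.png 295 210 425 315 6 pics/s_drive.png
```

```text
(no output)
```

View pics/t_gate.png

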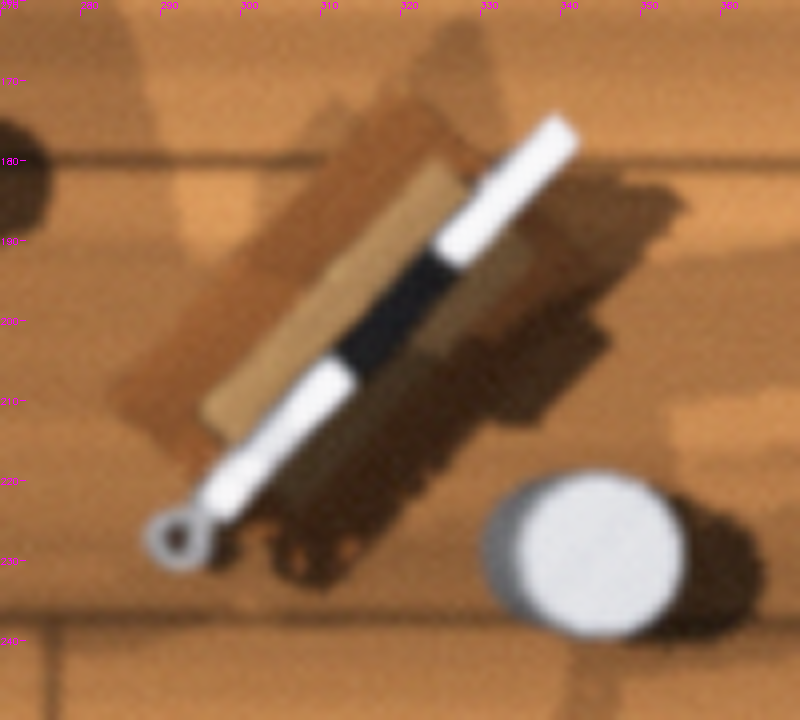

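View pics/t_drive.png

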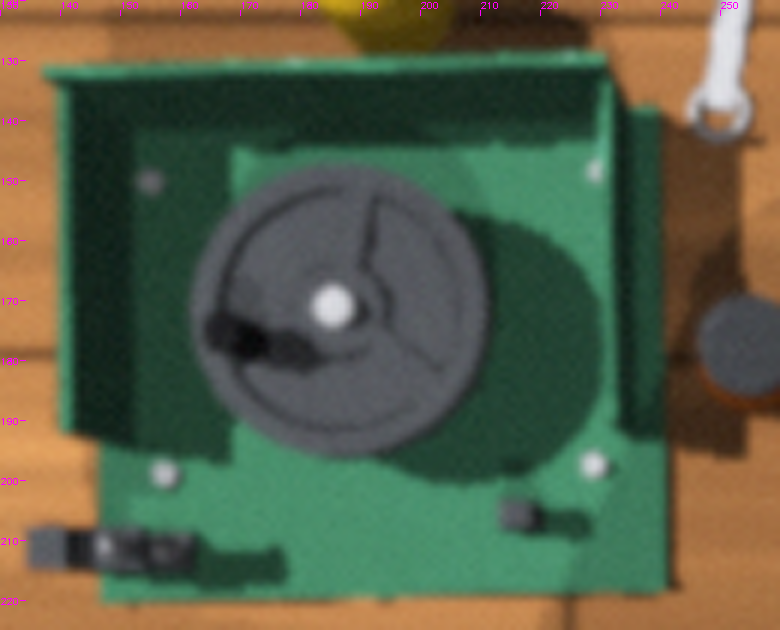

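View pics/s_gate.png

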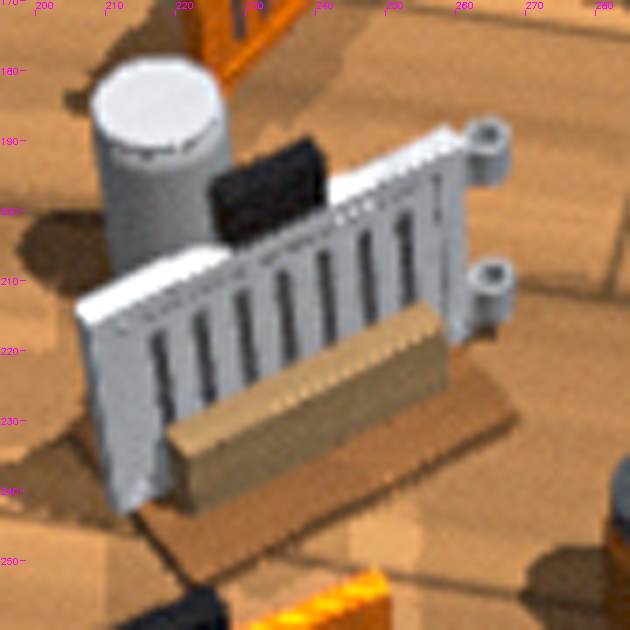

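View pics/s_drive.png

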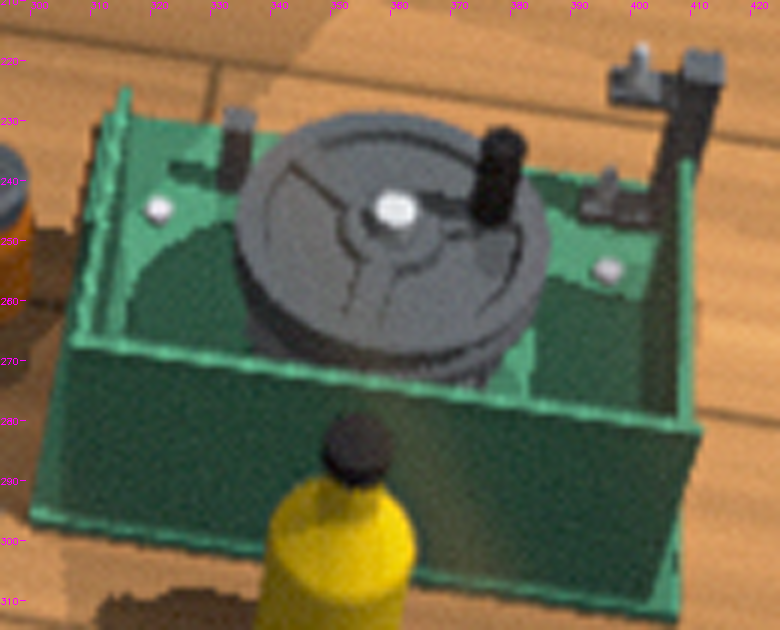

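```bash
cat > h.py <<'E'
import numpy as np
from scipy.optimize import least_squares
from scipy.spatial.transform import Rotation as Ro
def K(c):
    f=210/np.tan(np.radians(c["vertical_fov"])/2); return f,c["cx"],c["cy"]
def proj(c,X):
    f,cx,cy=K(c); p=np.atleast_2d(X)@c["R"].T+c["t"]; return np.c_[cx+f*p[:,0]/p[:,2],cy+f*p[:,1]/p[:,2]]
def wristcam(c,st):
    "adds R,t to a wrist capture, from state just before"
    T=np.eye(4); T[:3,:3]=Ro.from_euler("xyz",st["eef_rot"],degrees=True).as_matrix(); T[:3,3]=st["eef_pos"]
    M=np.linalg.inv(T@c["hand_eye"]); c["R"]=M[:3,:3]; c["t"]=M[:3,3]; return c
def fit(obs,x0,free_z=False):
    "obs: list (cam, local xyz, uv). x0: x,y,yaw(deg),z"
    n=4 if free_z else 3
    def pose(q):
        q=np.r_[q,x0[n:]]; return Ro.from_euler("z",q[2],degrees=True).as_matrix(), np.array([q[0],q[1],q[3]])
    def r(q):
        R,t=pose(q); return np.concatenate([(proj(c,R@np.array(l,float)+t)[0]-uv) for c,l,uv in obs])
    s=least_squares(r,x0[:n],loss="soft_l1",x_scale=[10,10,5,10][:n]); return np.r_[s.x,x0[n:]], r(s.x).reshape(-1,2)
E
cat > fit0.py <<'E'
from h import *
from cell import viewer
import pickle,os
if os.path.exists("cams.pkl"): cs,ct=pickle.load(open("cams.pkl","rb"))
else:
    cs,ct=viewer.capture("scene"),viewer.capture("top"); pickle.dump((cs,ct),open("cams.pkl","wb"))
def cr(x0,y0,s): return lambda u,v:((u+.5)/s-.5+x0,(v+.5)/s-.5+y0)
tg,td,sg,sd=cr(270,160,8),cr(130,120,6),cr(195,170,7),cr(295,210,6)
gate=[(ct,(8,-25,16),tg(430,243)),(ct,(-8,-25,16),tg(467,265)),(ct,(-8,25,16),tg(360,382)),(ct,(8,25,16),tg(330,352)),
(ct,(0,105,-25),tg(180,538)),(ct,(0,-90,-16),tg(568,127)),
(cs,(0,105,-25),sg(490,133)),(cs,(0,105,-110),sg(493,272)),(cs,(0,-90,-16),sg(84,318)),(cs,(6,-90,-136),sg(122,512)),(cs,(8,25,16),sg(326,160)),(cs,(8,-25,16),sg(213,192))]
q,r=fit(gate,[600,-100,45,148.],True); print("gate handle",q); print(r.round(1).tolist())
q,r=fit(gate,[600,-100,45,148.],False); print("gate handle",q); print(r.round(1).tolist())
drive=[(ct,(-125,-145,12),td(667,588)),(ct,(-125,145,12),td(100,600)),(ct,(10,0,122),td(333,306)),(ct,(-86,-75,62),td(517,512)),(ct,(-47,128,117),td(66,432)),(ct,(-47,-128,117),td(624,430)),
(cs,(10,0,122),sd(397,204)),(cs,(-100,105,131),sd(642,45)),(cs,(-100,105,46),sd(608,172)),(cs,(125,-145,0),sd(30,517)),(cs,(125,145,0),sd(678,620)),(cs,(-86,-75,62),sd(240,115)),(cs,(-100,135,125),sd(704,65))]
q,r=fit(drive,[700,250,0,0.]); print("drive",q); print(r.round(1).tolist())
E
python3 fit0.py
```

```text
gate handle [ 531.92429351 -184.38120838   47.2074174   147.12785009]
[[0.7, -0.5], [0.5, 0.8], [1.2, -0.3], [0.6, -0.6], [0.7, -0.1], [0.3, -0.1], [0.3, 0.1], [0.6, 0.2], [0.4, -0.7], [0.5, 0.5], [1.5, -1.3], [2.5, 1.3]]
gate handle [ 532.09004794 -184.24782683   47.1795948   148.        ]
[[0.7, -0.5], [0.5, 0.8], [1.2, -0.3], [0.6, -0.6], [0.6, -0.2], [0.3, -0.1], [0.4, -0.0], [0.7, 0.0], [0.3, -0.9], [0.5, 0.4], [1.5, -1.5], [2.5, 1.1]]
drive [599.90383578 186.15318842   1.27563457   0.        ]
[[1.0, 1.0], [0.5, 0.5], [1.2, 0.1], [0.6, 0.5], [0.7, 0.2], [-1.3, -0.9], [0.1, 0.4], [0.6, 0.2], [1.2, -1.0], [-0.5, 1.4], [-0.2, 1.3], [0.5, -0.1], [0.9, -0.3]]
```

```bash
cat > s1.py <<'E'
from h import *
from cell import env, viewer
import cv2,pickle
print(env.inverse_kinematics([532,-184,240],[-90,0,47.2]),env.inverse_kinematics([500,184,200],[-90,0,1.3]))
env.reach([532,-184,230],[-90,0,47.2])
st=env.state(); c=viewer.capture("wrist"); wristcam(c,st); pickle.dump(c,open("w1.pkl","wb"))
cv2.imwrite("pics/w1.png",c["image"][:,:,::-1]); print(st["time"],st["eef_pos"],st["eef_rot"],st["wrist_force"])
R=Ro.from_euler("z",47.2,degrees=True).as_matrix()
for l in [(8,25,16),(-8,25,16),(8,-25,16),(-8,-25,16),(0,105,-25)]: print(l,proj(c,R@np.array(l)+[532,-184.3,148]).round(1))
E
python3 s1.py
```

```text
[-2.61091719e+01  1.79660917e+01  9.17810689e+01 -2.54444375e-14
  7.02528393e+01 -7.33091719e+01] [12.77323848 17.98850577 98.19785697  0.         63.81363726 11.47323848]
1.95 [ 531.8944658  -184.82902085  230.06678823] [-9.00206252e+01  1.50072444e-02  4.71130242e+01] [-0.27288567 -0.29077685  0.26409587]
(8, 25, 16) [[290.4 193.9]]
(-8, 25, 16) [[265.7 194. ]]
(8, -25, 16) [[289.6 262.6]]
(-8, -25, 16) [[266.7 262.6]]
(0, 105, -25) [[277.9  65.6]]
```

View pics/w1.png

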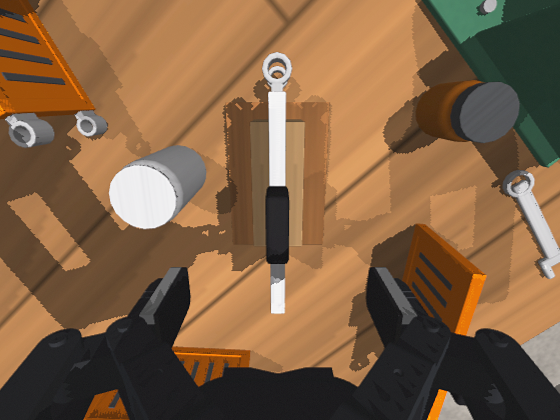

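```bash
cat > s2.py <<'E'
from h import *
from cell import env, viewer
import cv2,pickle
env.movel([532,-184.5,150],[-90,0,47.2],feed=80)
env.close()
s=env.state(); print(s["time"],s["finger_gap"],s["wrist_force"],s["eef_pos"])
env.movel([532,-184.5,262],None,feed=90)
env.hold(0.3)
s=env.state(); print(s["time"],s["finger_gap"],s["wrist_force"],s["moment"],s["eef_pos"])
c=viewer.capture("wrist"); wristcam(c,s); pickle.dump(c,open("w2.pkl","wb"))
cv2.imwrite("pics/w2.png",c["image"][:,:,::-1])
cv2.imwrite("pics/scene2.png",viewer.capture("scene")["image"][:,:,::-1])
E
python3 s2.py; python3 crop.py pics/w2.png 210 30 350 170 5 pics/w2c.png;python3 crop.py pics/scene2.png 160 110 300 250 5 pics/scene2c.png
```

```text
3.7917 15.181407203266073 [-0.16060256  0.21964998  2.60363968] [ 532.1712484  -184.67226991  150.24094949]
5.4833 15.294339826562222 [-0.51585044 -0.0504758  -3.64680397] [-0.02445829 -0.01567364 -0.01337595] [ 531.89310793 -184.44989727  261.72212992]
```

View pics/w2.png

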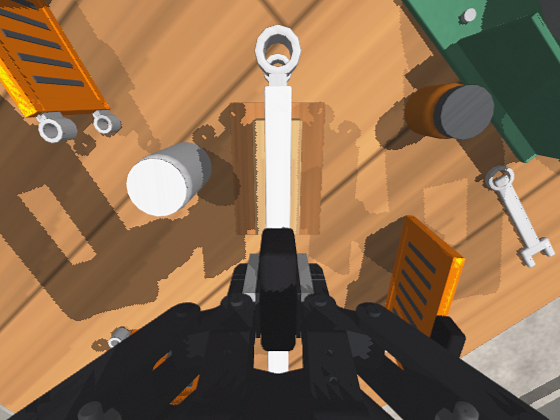

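View pics/scene2c.png

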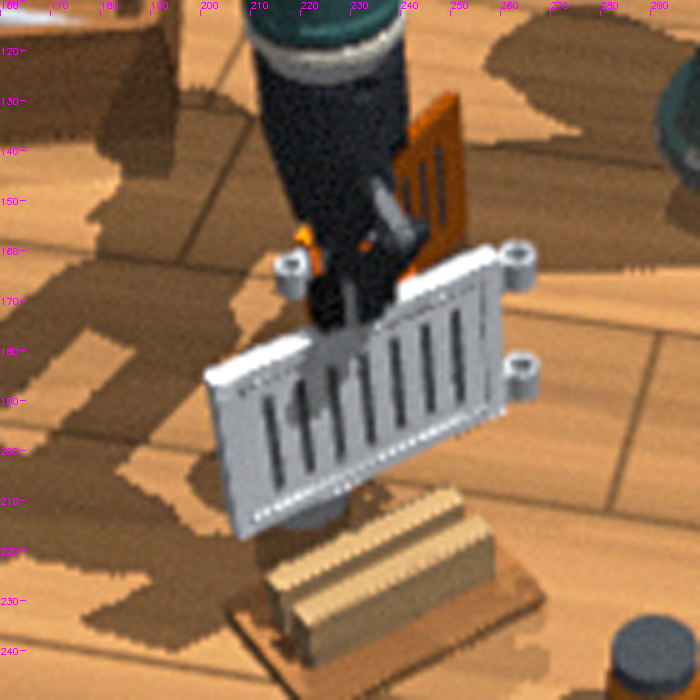

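View pics/w2c.png

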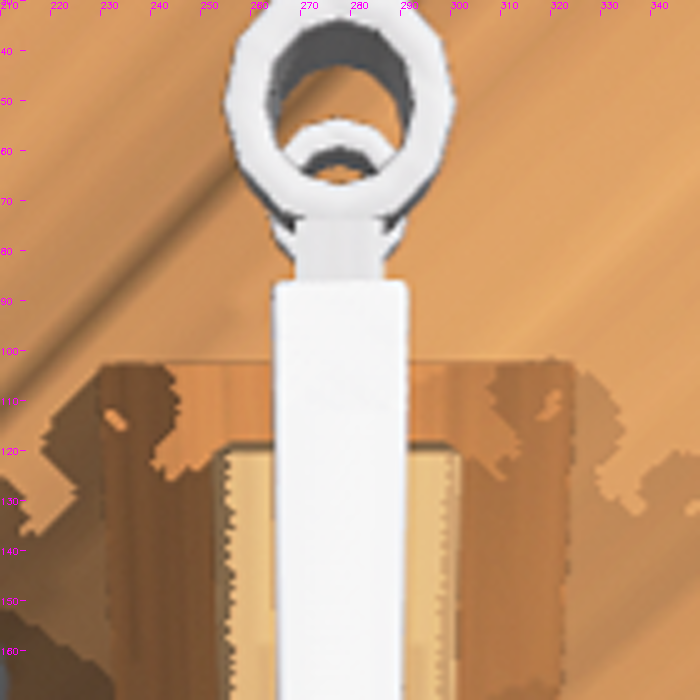

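```bash
cat > s3.py <<'E'
from h import *
import pickle
c=pickle.load(open("w2.pkl","rb")); f,cx,cy=K(c); M=np.linalg.inv(c["hand_eye"])
def pt(p): q=M[:3,:3]@np.array(p)+M[:3,3]; return np.array([cx+f*q[0]/q[2],cy+f*q[1]/q[2]])
def gate2tool(l,hy,dz,tilt):  # l gate coords rel handle; tilt rad about tool x
    y,z=-l[2],l[1]; return [l[0],hy+y*np.cos(tilt)+z*np.sin(tilt),dz+z*np.cos(tilt)-y*np.sin(tilt)]
for hy in (0,2.2,4):
  for dz in (0,2):
    for tilt in (0,.01):
      print(hy,dz,tilt,[pt(gate2tool(l,hy,dz,tilt)).round(1).tolist() for l in [(0,115.5,-25),(10.5,105,-25),(0,94.5,-25),(0,115.5,-110),(6.5,105,-110),(0,90,-16),(6,0,-16)]])
E
python3 s3.py; python3 crop.py pics/w2.png 230 10 330 100 8 pics/w2d.png
```

```text
0 0 0 [[277.1, 18.8], [301.0, 46.1], [277.1, 72.1], [277.4, 49.9], [286.7, 66.6], [277.1, 81.6], [288.8, 267.8]]
0 0 0.01 [[277.1, 20.1], [300.9, 47.1], [277.1, 72.9], [277.4, 52.0], [286.7, 68.5], [277.1, 82.2], [288.8, 268.1]]
0 2 0 [[277.1, 13.4], [301.1, 41.0], [277.1, 67.2], [277.4, 46.7], [286.7, 63.5], [277.1, 76.6], [288.8, 264.4]]
0 2 0.01 [[277.1, 14.8], [301.0, 42.1], [277.1, 68.0], [277.4, 48.7], [286.7, 65.4], [277.1, 77.1], [288.8, 264.7]]
2.2 0 0 [[277.1, 20.0], [300.7, 46.9], [277.1, 72.5], [277.4, 50.4], [286.6, 66.9], [277.1, 81.9], [288.7, 265.7]]
2.2 0 0.01 [[277.1, 21.4], [300.5, 47.9], [277.2, 73.3], [277.4, 52.4], [286.6, 68.8], [277.1, 82.5], [288.7, 266.0]]
2.2 2 0 [[277.1, 14.8], [300.8, 41.9], [277.1, 67.7], [277.4, 47.2], [286.7, 63.8], [277.1, 76.9], [288.7, 262.3]]
2.2 2 0.01 [[277.1, 16.1], [300.6, 42.9], [277.2, 68.5], [277.4, 49.3], [286.6, 65.7], [277.1, 77.5], [288.7, 262.6]]
4 0 0 [[277.1, 21.1], [300.4, 47.6], [277.2, 72.8], [277.4, 50.8], [286.6, 67.2], [277.1, 82.2], [288.6, 264.0]]
4 0 0.01 [[277.1, 22.3], [300.2, 48.6], [277.2, 73.6], [277.4, 52.8], [286.5, 69.0], [277.1, 82.7], [288.6, 264.3]]
4 2 0 [[277.1, 15.9], [300.5, 42.6], [277.2, 68.1], [277.4, 47.6], [286.6, 64.1], [277.1, 77.2], [288.6, 260.7]]
4 2 0.01 [[277.1, 17.2], [300.3, 43.7], [277.2, 68.9], [277.4, 49.7], [286.5, 66.0], [277.1, 77.8], [288.6, 260.9]]
```

View pics/w2d.png

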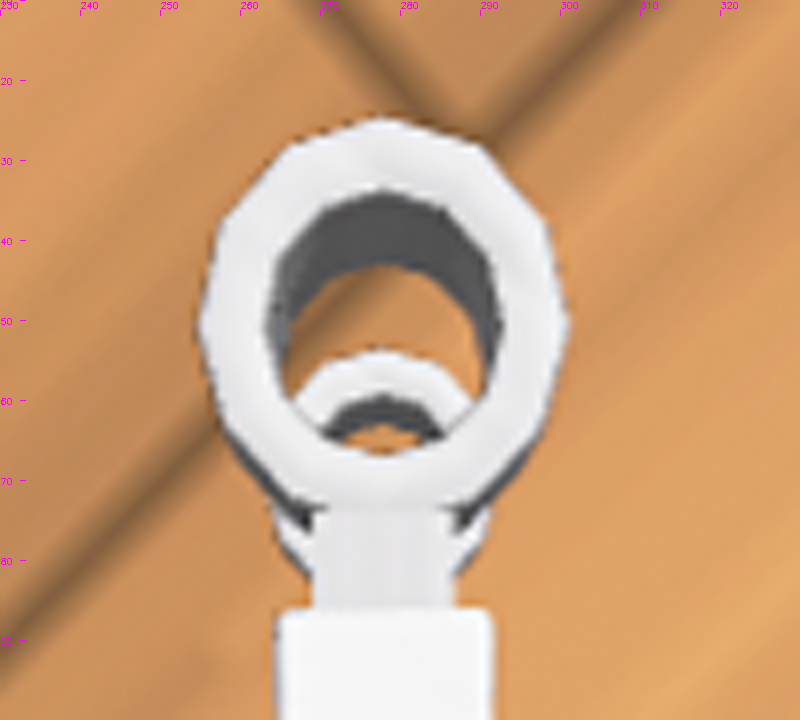

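```bash
cat > s4.py <<'E'
from h import *
from cell import env, viewer
import cv2,pickle
D=np.array([599.9,186.15]); yaw=1.28
def u2w(x,y): return D+Ro.from_euler("z",yaw,degrees=True).as_matrix()[:2,:2]@np.array([x,y],float)
p=u2w(-175,0)
env.movel([*p,262],[-90,0,yaw],feed=210)
env.movel([*p,200],None,feed=120)
env.hold(0.3)
s=env.state(); print(s["time"],s["finger_gap"],s["wrist_force"],s["moment"],s["eef_pos"],s["eef_rot"])
c=viewer.capture("wrist"); wristcam(c,s); pickle.dump(c,open("w3.pkl","wb"))
cv2.imwrite("pics/w3.png",c["image"][:,:,::-1])
cs=viewer.capture("scene");cv2.imwrite("pics/scene3.png",cs["image"][:,:,::-1])
for z in (131,46,22,107): print(z,proj(c,[*u2w(-100,105),z]).round(1))
for l in [(10,0,122),(-86,-75,62),(-100,135,125)]: print(l,proj(c,[*u2w(*l[:2]),l[2]]).round(1))
E
python3 s4.py; python3 crop.py pics/w3.png 260 0 420 120 5 pics/w3c.png;python3 crop.py pics/scene3.png 295 150 435 280 5 pics/scene3c.png
```

```text
8.5167 14.887559798386906 [ 1.09699992  0.7646642  -4.28931248] [-0.01422243  0.02332933 -0.02044348] [425.33445635 182.37020341 200.60409405] [-8.99834650e+01 -7.17269493e-02  1.28641198e+00]
131 [[405.9  60.2]]
46 [[366.  73.]]
22 [[358.8  75.3]]
107 [[391.4  64.8]]
(10, 0, 122) [[535.7 223.6]]
(-86, -75, 62) [[368.  272.3]]
(-100, 135, 125) [[408.8   3. ]]
```

View pics/w3.png

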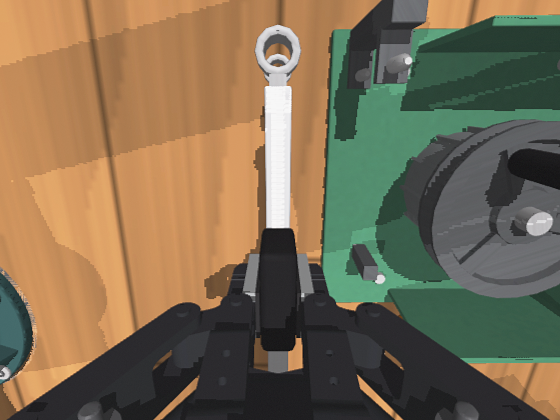

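View pics/w3c.png

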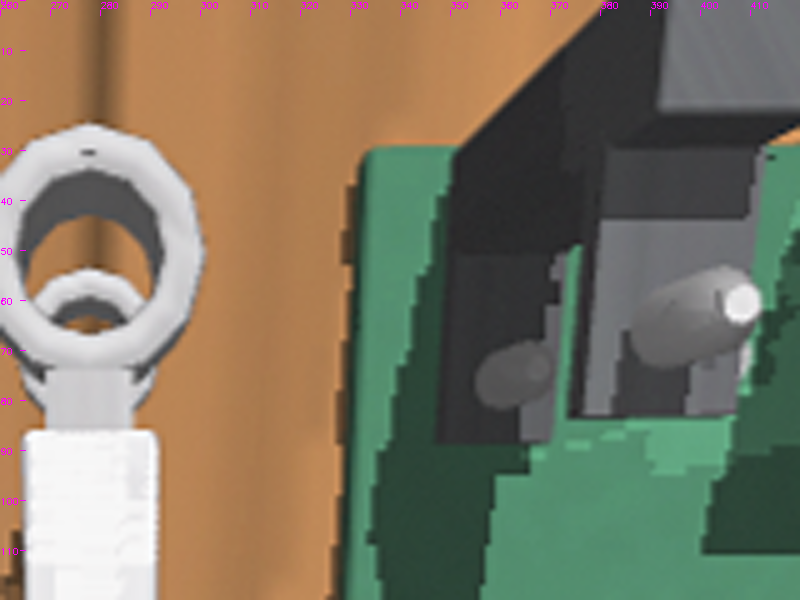

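View pics/scene3c.png

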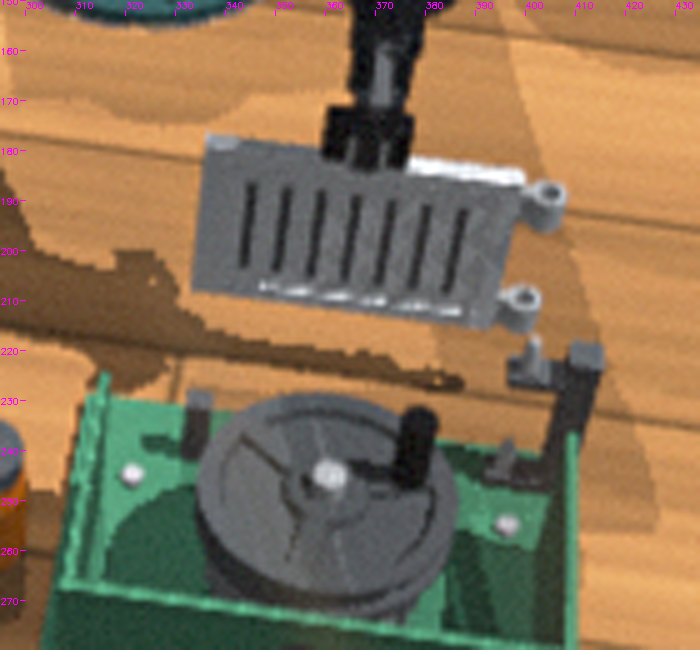

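```bash
python3 crop.py pics/w3.png 310 180 560 320 3 pics/w3d.png;python3 crop.py pics/w3.png 310 230 410 310 8 pics/w3e.png
```

```text
(no output)
```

View pics/w3d.png

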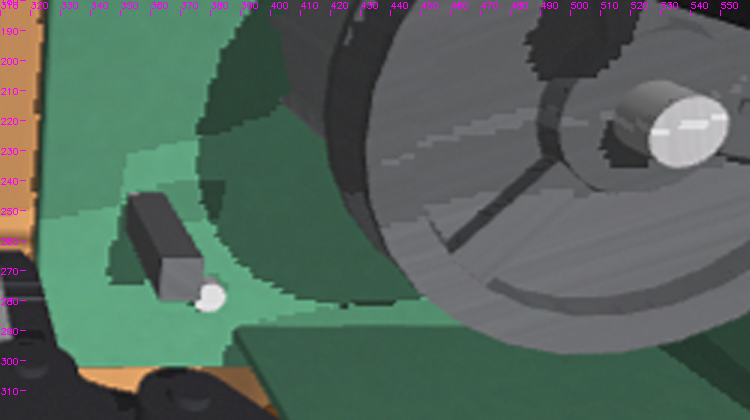

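View pics/w3e.png

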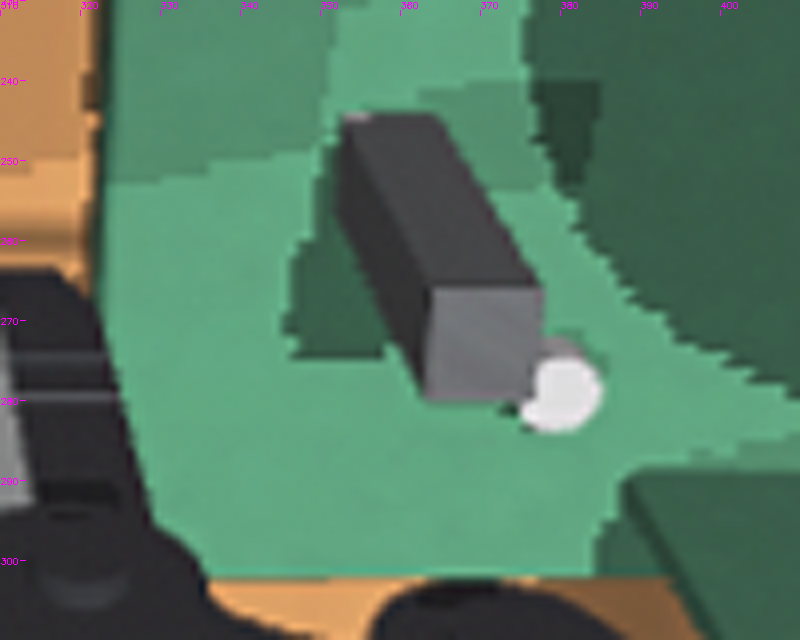

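```bash
cat > s5.py <<'E'
from h import *
import pickle
c=pickle.load(open("w3.pkl","rb"))
obs=[(c,(-100,105,131),(408,60.2)),(c,(-100,105,46),(367.5,71.8)),(c,(10,0,122),(539.3,223.4)),(c,(-86,-75,62),(370.2,272.7)),(c,(-100,105,107),(391.5,66.5))]
for fz in (False,True):
    q,r=fit(obs,[599.9,186.15,1.28,0.],fz); print(q.round(2)); print(r.round(1).tolist())
    a=q[:2]+Ro.from_euler("z",q[2],degrees=True).as_matrix()[:2,:2]@[-100,105]; print("pin axis",a)
# knuckle axis in world: gate in tool fit (dz, tilt, hy, dx)
f,cx,cy=K(c); M=np.linalg.inv(c["hand_eye"])
def pt(p): q=M[:3,:3]@np.array(p)+M[:3,3]; return np.array([cx+f*q[0]/q[2],cy+f*q[1]/q[2]])
def g2t(l,p):
    dx,hy,dz,tilt=p; y,z=-l[2],l[1]; return np.array([l[0]+dx,hy+y*np.cos(tilt)+z*np.sin(tilt),dz+z*np.cos(tilt)-y*np.sin(tilt)])
# w2/w3 observations: ring far, ring near, sides, lower ring far(outer), lower bore far, panel end
G=[((0,115.5,-25),None,24.7),((0,111.5,-25),None,33.8),((0,98.5,-25),None,66.7),((10.5,105,-25),301,None),((-10.5,105,-25),254.8,None),((0,115.5,-110),None,53.7),((0,111.5,-110),None,59.3),((0,90,-16),None,85.7)]
def res(p): 
    o=[]
    for l,u,v in G:
        q=pt(g2t(l,p)); o.append((q[0]-u) if v is None else (q[1]-v))
    return np.array(o+[(p[1]-2.2)/3])
s=least_squares(res,[0,2.2,-1.5,0]); print(s.x,np.degrees(s.x[3]),s.fun.round(2))
for l in [(0,105,-132),(0,105,-47),(0,0,0)]: print("tool",g2t(l,s.x).round(2))
pickle.dump(s.x,open("gt.pkl","wb"))
E
python3 s5.py
```

```text
[601.76 186.66   1.71   0.  ]
[[-0.2, 0.5], [-0.3, 1.5], [-0.8, -0.5], [0.2, -0.2], [1.5, -1.2]]
pin axis [498.67194517 288.6310925 ]
[601.29 186.77   1.73   1.07]
[[-0.4, 0.1], [-0.5, 1.3], [-0.2, -0.1], [0.1, 0.3], [1.4, -1.5]]
pin axis [498.16750153 288.69959154]
[ 0.72944828  2.55665202 -0.97962123  0.00340777] 0.1952508260798526 [-0.43  0.72 -0.12  0.27 -0.27 -0.34  0.35 -0.16  0.12]
tool [  0.73 134.91 103.57]
tool [  0.73  49.91 103.86]
tool [ 0.73  2.56 -0.98]
```

```bash
cat > s6.py <<'E'
from h import *
from cell import env, viewer
import cv2,pickle
env.movel([425.3,184.9,195],[-90,0,1.5],feed=60)
env.movel([500.5,184.9,195],None,feed=60)
env.hold(0.3)
s=env.state(); print(s["time"],s["finger_gap"],s["wrist_force"],s["moment"],s["eef_pos"],s["eef_rot"])
c=viewer.capture("wrist"); wristcam(c,s); pickle.dump(c,open("w4.pkl","wb"))
cv2.imwrite("pics/w4.png",c["image"][:,:,::-1])
cs=viewer.capture("scene");cv2.imwrite("pics/scene4.png",cs["image"][:,:,::-1])
E
python3 s6.py; python3 crop.py pics/w4.png 230 0 330 100 7 pics/w4c.png;python3 crop.py pics/scene4.png 310 180 430 280 6 pics/scene4c.png
```

```text
10.5667 15.216435369229728 [ 0.20651852 -0.11725501 -4.66677674] [-0.04589406 -0.01396091 -0.03325252] [500.3760577  184.93250642 195.08136257] [-8.99974869e+01 -4.35437392e-03  1.50102395e+00]
```

View pics/w4.png

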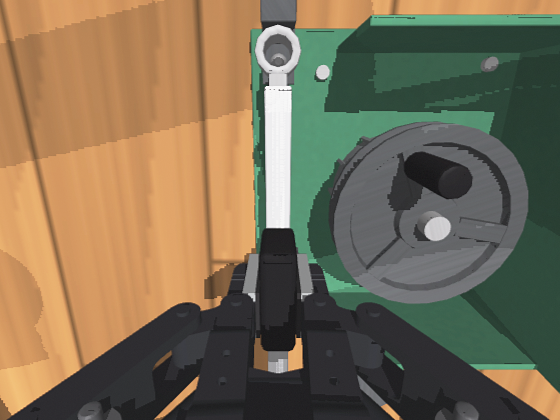

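View pics/w4c.png

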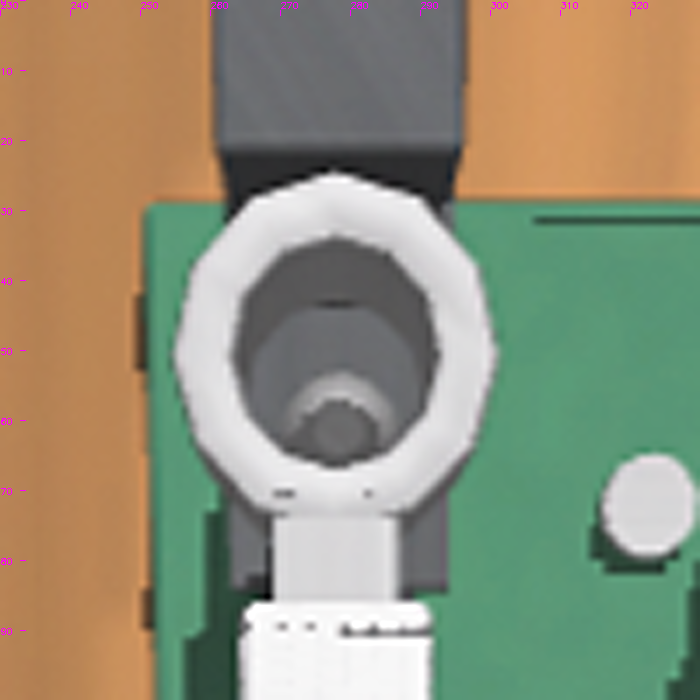

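View pics/scene4c.png

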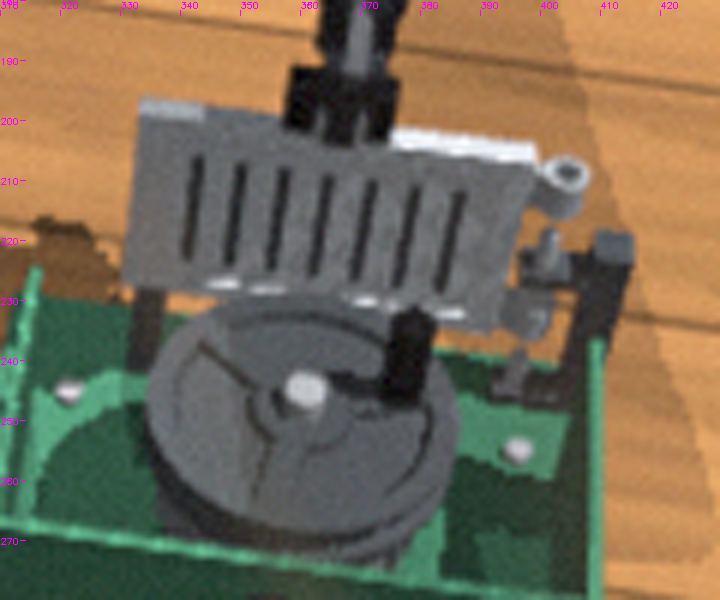

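```bash
cat > s7.py <<'E'
from h import *
import pickle
c=pickle.load(open("w4.pkl","rb")); f,cx,cy=K(c); M=np.linalg.inv(c["hand_eye"]); g=pickle.load(open("gt.pkl","rb"))
def pt(p): q=M[:3,:3]@np.array(p)+M[:3,3]; return np.array([cx+f*q[0]/q[2],cy+f*q[1]/q[2]])
dx,hy,dz,t=g
def ax(y): return np.array([dx,y,dz+105*np.cos(t)-(y-hy)*np.sin(t)])
for y in (62,64.1,66): print(y,pt(ax(y)),pt(ax(y)+[1,0,1]))
print("root",pt(ax(88.1)))
E
python3 s7.py;python3 crop.py pics/w4.png 255 20 305 90 10 pics/w4d.png
```

```text
62 [277.85772469  60.5120146 ] [279.66725302  58.52351944]
64.1 [277.85536507  60.99304067] [279.6441137   59.02826676]
66 [277.8532763   61.41885226] [279.62363125  59.47505867]
root [277.83179413  65.79815737]
```

View pics/w4d.png

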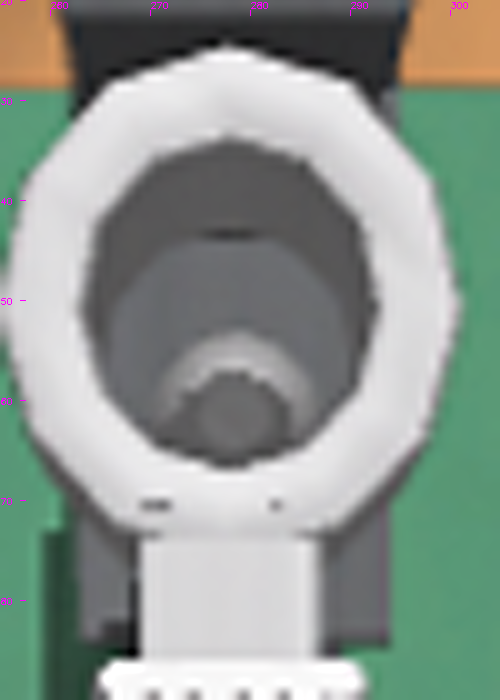

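```bash
cat > s8.py <<'E'
from h import *
from cell import env, viewer
x,y=500.65,184.9
def go(z,feed):
    env.movel([x,y,z],None,feed=feed); s=env.state(); print(round(s["time"],2),z,s["eef_pos"].round(2),s["wrist_force"].round(1),s["moment"].round(2),flush=True); return s
go(183,50)
for z in (178,174,170,165):
    s=go(z,30); w=s["wrist_force"]
    if np.hypot(w[0],w[1])>8 or w[2]>2: print("STOP"); break
else:
    for z in (161,159,158,157,156.3,155.6,155,154.4):
        s=go(z,20); w=s["wrist_force"]
        if np.hypot(w[0],w[1])>10 or w[2]>1.5: print("STOP"); break
E
python3 s8.py
```

```text
11.06 183 [500.14 184.77 182.34] [ 0.7  0.3 -4.4] [-0.03  0.03  0.04]
11.38 178 [500.47 184.85 177.78] [-0.1 -0.5 -3.5] [-0.06  0.    0.02]
11.66 174 [500.43 184.84 173.78] [-0.3 -0.7 -3.2] [-0.05  0.01  0.  ]
11.94 170 [500.41 184.83 169.72] [ 0.  -0.4 -3.6] [-0.01  0.02 -0.  ]
12.26 165 [500.42 184.83 164.72] [ 0.   0.3 -3.8] [ 0.01 -0.03 -0.03]
12.61 161 [500.49 184.87 160.83] [-0.6  0.4 -2.7] [ 0.01 -0.06 -0.05]
12.86 159 [500.55 184.9  158.89] [ 0.7 -0.5 -4.1] [-0.03  0.02 -0.03]
13.11 158 [500.63 184.92 157.96] [-0.3 -0.5 -4.4] [-0.01 -0.   -0.05]
13.36 157 [500.58 184.89 156.93] [ 0.  -0.2 -3.3] [-0.01 -0.04  0.03]
13.61 156.3 [500.7 184.9 156.3] [ 0.6 -0.8 -3.9] [-0.03 -0.04 -0.02]
13.86 155.6 [500.84 184.82 155.92] [-1.4 -2.2  0.8] [0.02 0.14 0.05]
14.11 155 [500.96 184.66 155.56] [-1.  -2.5  5.2] [-0.05  0.24  0.12]
STOP
```

```bash
cat > s9.py <<'E'
from h import *
from cell import env, viewer
import cv2,pickle
env.movel([500.65,184.85,155.9],None,feed=20)
s=env.state(); print(s["time"],s["wrist_force"],s["eef_pos"])
cv2.imwrite("pics/scene5.png",viewer.capture("scene")["image"][:,:,::-1])
env.open_jaws(); s=env.state(); print(s["time"],s["finger_gap"],s["wrist_force"])
env.movel([500.65,184.85,245],None,feed=120)
env.hold(0.3)
s=env.state(); print(s["time"],s["finger_gap"],s["wrist_force"],s["eef_pos"])
c=viewer.capture("wrist"); wristcam(c,s); pickle.dump(c,open("w6.pkl","wb"))
cv2.imwrite("pics/w6.png",c["image"][:,:,::-1])
cv2.imwrite("pics/scene6.png",viewer.capture("scene")["image"][:,:,::-1])
E
python3 s9.py; python3 crop.py pics/scene6.png 310 180 430 280 6 pics/scene6c.png
```

```text
14.3583 [-0.49378162 -0.78972136  1.83063231] [500.7969753  184.92172851 155.88524298]
15.0917 85.41608590886959 [ 0.51817627 -0.03199189  0.42859405]
16.2833 85.47575523465662 [0.10218808 0.39429888 0.45434401] [500.33082891 184.77167386 244.39281569]
```

View pics/w6.png

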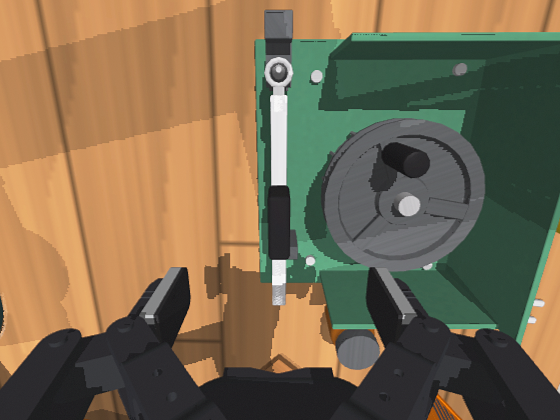

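View pics/scene6c.png

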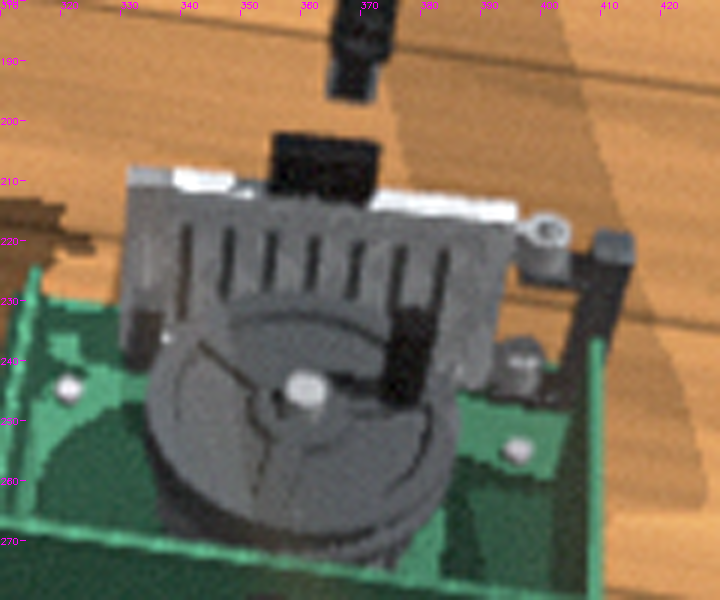

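```bash
python3 crop.py pics/w6.png 360 120 500 240 5 pics/w6c.png; python3 crop.py pics/w6.png 250 50 310 310 3 pics/w6d.png
```

```text
(no output)
```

View pics/w6c.png

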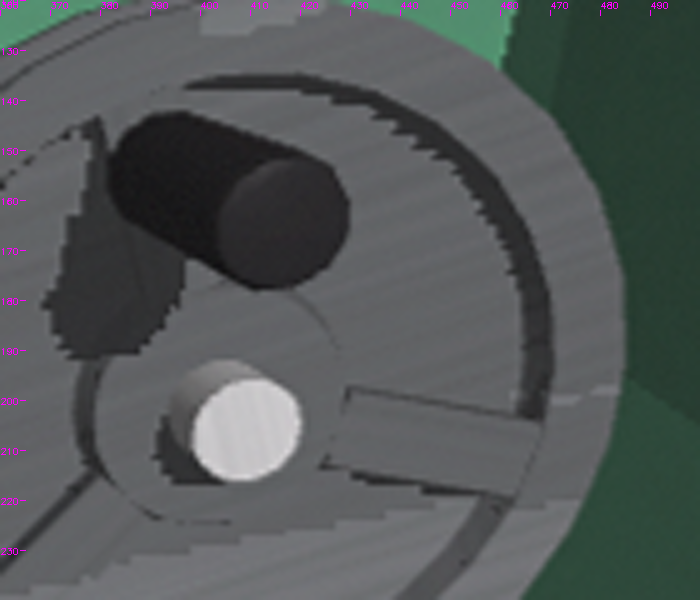

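View pics/w6d.png

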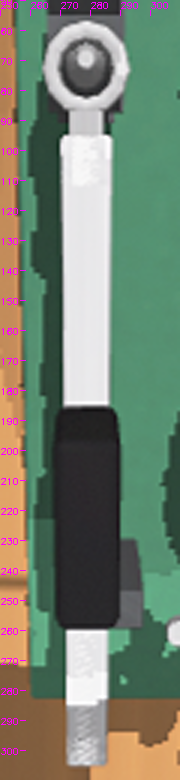

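```bash
cat >> h.py <<'E'
def ray(c,uv,z):
    f,cx,cy=K(c); d=c["R"].T@np.array([(uv[0]-cx)/f,(uv[1]-cy)/f,1]); o=-c["R"].T@c["t"]; return (o+d*(z-o[2])/d[2])[:2]
def w2u(p,q=(601.5,186.7,1.6)):
    return Ro.from_euler("z",-q[2],degrees=True).as_matrix()[:2,:2]@(np.array(p)-q[:2])
E
python3 - <<'E'
from h import *
import pickle
c=pickle.load(open("w6.pkl","rb"))
k=ray(c,(416.8,164.7),160); s=ray(c,(409.1,206),122); print("knob",k,"shaft",s,k-s,np.hypot(*(k-s)),np.degrees(np.arctan2(*(k-s)[::-1]))-1.6,w2u(s),w2u(k))
kn=ray(c,(278.2,70.5),129); e1=ray(c,(278.5,304.5),138); hs=ray(c,(279.3,259.5),170)
print("knuckle",kn,w2u(kn),"free end",e1,w2u(e1),"handle -y end",w2u(hs))
d=kn-e1; print("gate yaw",np.degrees(np.arctan2(-d[0],d[1])),np.hypot(*d))
E
```

```text
knob [595.22814789 228.44386757] shaft [612.05682641 186.12187527] [-16.82867852  42.3219923 ] 45.54509252470023 110.08446863214118 [10.53656827 -0.87266323] [-5.10384962 41.90271265]
knuckle [498.49822711 288.07758631] [-100.1309857  104.214039 ] free end [503.80256027  96.30939498] [-100.18320278  -87.62749047] handle -y end [-99.56466116 -25.48268485]
gate yaw 1.584404742233021 191.84153658087644
```

```bash
cat > s10.py <<'E'
from h import *
from cell import env, viewer
import cv2,pickle
env.close(); print(env.state()["finger_gap"])
env.movel([553,228,245],[-90,0,1.5],feed=150)
env.movel([553,228,152],None,feed=120)
s=env.state(); print(s["time"],s["wrist_force"],s["eef_pos"])
c=viewer.capture("wrist"); wristcam(c,s); pickle.dump(c,open("w7.pkl","wb"))
cv2.imwrite("pics/w7.png",c["image"][:,:,::-1])
E
python3 s10.py
```

```text
0.18191214329320116
18.675 [ 0.27109249 -0.0464887   0.87461566] [553.47736258 228.05992773 152.70586142]
```

View pics/w7.png

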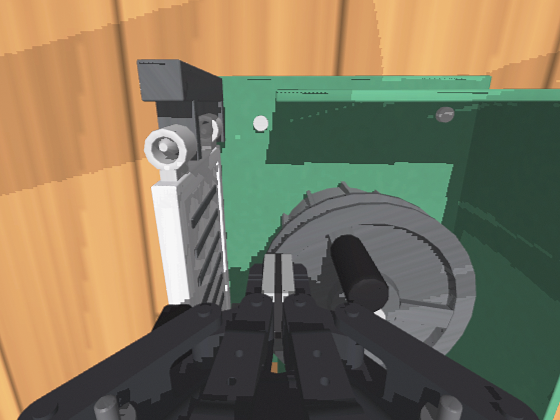

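```bash
cat > s11.py <<'E'
from h import *
from cell import env, viewer
import cv2,pickle
env.movel([567,228,152],None,feed=60)
s=env.state(); print(s["time"],s["wrist_force"],s["eef_pos"])
env.movel([635,229.5,152],None,feed=230)
s=env.state(); print(s["time"],s["wrist_force"],s["eef_pos"])
env.movel([635,229.5,235],None,feed=250)
F=[]
for i in range(12):
    t=env.state()["time"]; F.append((t,viewer.capture("scene")["image"])); 
    if i>5: env.hold(0.1)
pickle.dump(F,open("F.pkl","wb"))
s=env.state(); print(s["time"],s["wrist_force"],s["eef_pos"])
ims=[np.ascontiguousarray(f[200:285,310:430,::-1]) for t,f in F]
ims=[cv2.putText(cv2.resize(i,None,fx=1.6,fy=1.6),f"{t:.2f}",(3,12),0,.4,(255,0,255),1) for (t,_),i in zip(F,ims)]
cv2.imwrite("pics/coast.png",np.vstack([np.hstack(ims[k:k+4]) for k in (0,4,8)]))
E
python3 s11.py
```

```text
19.1083 [-0.36780097  1.0109219  -0.06687414] [567.74946519 228.00207919 152.22315346]
19.55 [-0.87841983  0.27482292 -0.03289646] [635.1711175  229.36426426 151.57671492]
21.2333 [1.06495906 0.17866548 0.22511911] [635.0055776  229.50766718 235.03618088]
```

View pics/coast.png

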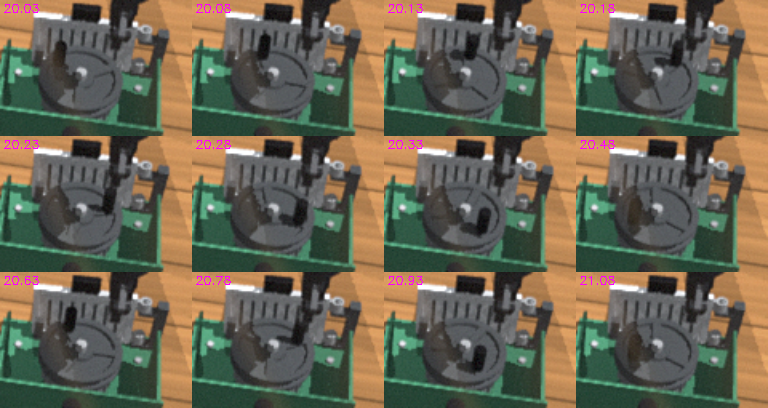

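```bash
cat > s12.py <<'E'
from h import *
from cell import env, viewer
import cv2,pickle
env.movel([560,229.5,330],None,feed=150)
prev=None
for i in range(14):
    im=viewer.capture("scene")["image"][195:285,310:430].astype(int)
    if prev is not None:
        d=np.abs(im-prev).max(2); print(round(env.state()["time"],2),(d>40).sum())
        if (d>40).sum()<3: break
    prev=im; env.hold(0.9)
env.reach([430,-20,380],[-90,0,1.5]); env.hold(0.3)
for n in ("scene","top"): cv2.imwrite(f"pics/{n}8.png",viewer.capture(n)["image"][:,:,::-1])
print(env.state()["time"])
E
python3 s12.py; python3 crop.py pics/scene8.png 310 180 430 280 6 pics/scene8c.png; python3 crop.py pics/top8.png 130 120 260 225 6 pics/top8c.png
```

```text
23.19 182
24.14 241
25.09 270
26.04 280
26.99 292
27.94 153
28.89 0
30.3917
```

View pics/scene8.png

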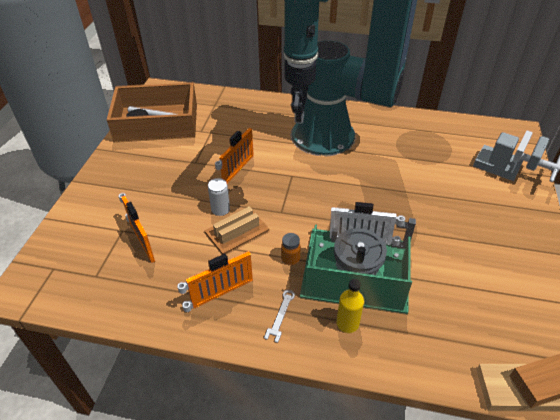

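View pics/scene8c.png

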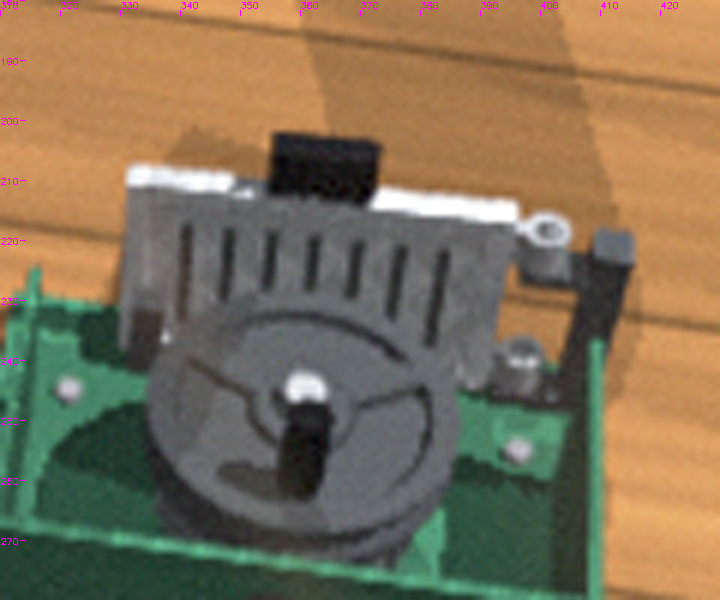

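View pics/top8c.png

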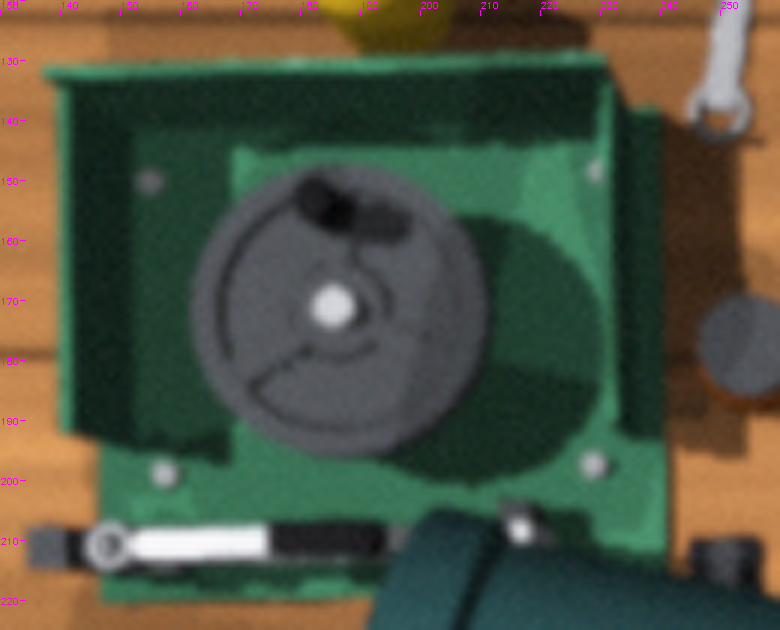

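The gate is hung and closed, with both knuckles down on their brackets. The pulley has coasted to rest, the other objects haven't moved, and the arm is clear, so I'm handing the job in.

```bash
python3 -c "
from cell import env
print(env.finish_job(), env.state()['time'])"
```

```text
the job is handed in; nothing more can be done
the job is handed in; nothing more can be done
```

The gate is hung on the drive unit and closed, the pulley check is done, and I handed the job in at about 30 s of the 58 s allowed.

**Gate:** I took the white gate from its rack by its handle and brought it in level from the unit's front. I checked the alignment through the upper knuckle's bore with the wrist camera, then lowered it until the wrist force showed it resting on the brackets. Side forces stayed under 3 N on the way down. After I let go, the camera put the knuckle axis at about (-100, 104) mm on the unit and the gate's angle within 0.1° of the unit's.

**Pulley:** One brisk clockwise push on the knob, away from the gate, then I lifted clear. It coasted freely at roughly 0.6 s per turn at first and came to rest about 8 to 9 s later.

**Last pictures:** The gate was still hung and closed, and the tin, jar, oil bottle, wrench and orange look-alikes looked undisturbed. In the last top view the arm covered the gate's free end, so for that end I relied on the scene camera, which showed no change. No checks failed. The first camera fit of the drive was about 2 mm off the wrist view, so I used the wrist view.

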